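Push a box into the corner of a parcel size gauge

TASK

The small cream box is to be measured: push it along the desk into the inside corner of the L-shaped aluminium size gauge, until its front (the side with the single brass-coloured lip, not the one with the two hinges) lies flush against the long rail and its end lies flush against the short rail. Only push it with the fingertips or the outside of the fingers: it stays flat on the desk and is never taken between the fingers or lifted. Leave the glue stick, the nearby stapler and the eraser where they are, and finish with the hand clear of everything.

Things in the scene. Friction and masses are not known exactly. Their poses are not given: they have to be found in the camera images.
- gauge: fixed L-shaped aluminium gauge, ruler ticks on top; rails 30 mm high, 12 mm thick. Origin: inside corner, on the desk. Long rail: 301 mm from the origin along -y, inner face x = 0. Short rail: 161 mm from the origin along -x, inner face y = 0. The box belongs on the robot's side, at -x, -y: pushed home its origin is at x = -32, y = -55 mm here, its x axis against the gauge's x. z up
- gift_box: loose cream wooden box, lid stays shut, 0.3 to 0.56 kg, 55 mm high. Origin: centre of underside. Ends at y = -55 and +55 mm (the -y end meets the short rail), front wall at x = -32, flat hinged back at x = +34 (lid overhangs front by 2, ends by 1). z up. Starts with its front facing the long rail, skewed up to 17 degrees, 7 to 12 cm short of it and 6 to 14 cm short of the other
- box_lip (a point): middle of the outer edge of the brass-coloured lip at the front of the box's lid, 50 mm up and 39 mm ahead of the box's centre; the box is home when it overhangs the long rail by about 7 mm
- glue_stick: loose upright glue stick, blue and white, 24 mm thick, 92 mm high, standing beyond the long rail; origin at the centre of its foot; leave alone
- stapler: loose grey stapler (the nearer one), 130 x 34 x 48 mm, at the robot's right, past the free end of the long rail; origin at the centre of its underside, long along its x; leave alone
- eraser: loose blue and white eraser, 21 x 52 x 12 mm, on the robot's side of the gauge, off the short rail's free end; origin at the centre of its underside, long along its y; leave alone
Not all that is in view belongs to the job. Of the things that look like the gift_box, take the one that is nearest to the robot's base at the start.

How it is judged:
By the outcome, as a careful person would: the job done as asked, in the order asked, and still so for the second after the job is handed in, with the robot touching nothing.
It also fails if it takes over 48 s, if anything falls off the work surface, if the arm or the gripper's body presses on something with over 40 N, if the wrist force passes 120 N, or if a joint passes its speed limit or range.

ROBOT

A 7-joint arm with a two-finger parallel gripper is mounted at the origin on the work surface; the furniture and walls round the work are solid. World frame = base frame: x ahead of the robot, y to its left, z up, the work surface at z = 0. Lengths are in m, angles in rad, forces in N, time in s.
With the tool pointing down it reaches from about 0.4 to 0.85 m from the base axis. Payload 4.5 kg.
Tool frame: the origin (TCP) lies midway between the tips of the shut fingers; the grasp point (between the pads) lies 19 mm behind it; z points along the fingers, y is the line along which they close (so a half turn about z gives the same grasp; the last joint's range is limited). The gripper opens to 88 mm and grips with 3 to 60 N. Pads are 18 mm wide; open, the fingers measure 123 mm over their backs; the gripper's body (75 mm by 187 mm) begins 45 mm behind the grasp point.
Start: joints at [1.346, 0.689, -0.195, 1.565, 0.157, 0.902, -0.215], TCP at [0.16, -0.604, 0.239] pointing down, gripper open.
Joint ranges: [-3.01, 3.01], [-0.46, 2.08], [-1.47, 1.51], [0.13, 2.56], [-1, 4.14], [0.04, 2.09], [-2.66, 2.66]. Speed limits (rad/s): [2.57, 2.57, 3.14, 3.14, 3.14, 3.14, 3.14].

INTERFACE

Orientations are given as a unit quaternion [x, y, z, w].
In Python, from plant import r gives the robot as it stands. The module is installed in compiled form; this text tells all that it offers.
- The arm moves only by the tool step_arm, never from a script. Its argument "series" is a list of rows, each a list of 7 numbers: the shift along the world's x, y, z in mm, then the turn, a rotation vector about the world's x, y, z in rad, then the closure, from 0 (fully open) to 1 (shut). A call has 1 to 20 rows; each row shifts and turns the commanded pose from where the row before left it; what a row does not reach is not made up. A row lasts 1/10 s, in which the tool goes at most 50 mm and 8.59 degrees, less where a joint would pass 70% of its speed; a pose out of reach is approached as far as the arm can. A call is refused whole if a number of a shift passes 50 or a number of a turn 0.15, either way. A call with a gripper value outside its range is refused whole. The fingers move at their own pace and stop on an object; "force" is the grip in N (left out, the last holds). Time passes only in rows, so rows that do not move let the fingers close. It gives the time, the measured TCP pose, the force, the opening and the grip force at its end, in the units of the state.
- r.get_state(): the state, without advancing time (a new reading comes with each control period).
- r.snapshot(name): name is "side" or "top" or "wrist"; returns (picture, depth): 400x640x3 uint8, blue, green, red; 400x640 float32, m along the optical axis (not along the pixel's ray), 0 where there is no reading.
- r.get_calibration(name): a dict with "intrinsics" (3x3 intrinsics, pixels), "dist_coeffs" ([k1, k2, p1, p2, k3] as OpenCV has them; the pictures are not rectified), "pose" (4x4, takes a point from camera to world coordinates). Camera axes: x right, y up, looking along -z (the intrinsics and any distortion apply to the point x, -y, -z); pixel columns grow to the right and rows downward; lengths in m; the calibration is good to about 2 mm. A picture is of the moment at which its call begins: read the wrist's pose just before it. get_calibration takes no time and is no camera call; for the wrist camera it gives the pose at the moment of the call.
- r.finish_job(): hands the job in; it is judged then, once.
The state is a dict: "clock": time; "q": joint angles; "qd": joint speeds; "joint_torque": joint torques, N m; "tool_pos": TCP position; "eef_rot": TCP orientation; "contact_force": force on the tool from outside, world axes, zero at the start; "moment": the same for the moment, N m; "opening": opening from 0.0 (shut) to 1.0 (fully open); "finger_force": force on a finger pad.
Only numpy, scipy, OpenCV 4.12 (cv2) and the standard library are available. Lean on these libraries where they do the work, as an engineer would, in place of code of your own. Each camera call takes 0.05 s, during which the arm holds its last target. There are 200 camera calls.

## Working session

There is one attempt and no reset: what is moved stays moved. The work goes in short steps, Python scripts to look and compute and a tool call to move; the robot and the scene stay as the last step left them, time stands still between calls to the robot, and variables do not carry over. Pictures are saved under pics/ and viewed, at most 10 in all, crops included, and the job is handed in when it is done.

Besides the shell and the picture viewer there is one more tool, called after "Request:" as name(argument=value, ...), one argument or row to a line, values as JSON. step_arm: Moves the arm, as the interface text tells. Its arguments: {"type":"object","properties":{"series":{"type":"array"},"force":{"type":"number"}},"required":["series"]}

```bash
mkdir -p pics
cat > h.py <<'E'
import numpy as np, cv2
from plant import r
def snap(n,f=None):
    c=r.get_calibration(n); im,d=r.snapshot(n)
    if f: cv2.imwrite('pics/'+f,im)
    return im,d,c
def ray(c,uv,z):
    K=np.array(c['intrinsics']);D=np.array(c['dist_coeffs']);P=np.array(c['pose'])
    u=cv2.undistortPoints(np.array(uv,float).reshape(-1,1,2),K,D).reshape(-1,2)
    d=np.c_[u[:,0],-u[:,1],-np.ones(len(u))]@P[:3,:3].T
    o=P[:3,3]; return o+d*((z-o[2])/d[:,2])[:,None]
def pts(c,d):
    "world xyz per pixel from depth"
    K=np.array(c['intrinsics']);D=np.array(c['dist_coeffs']);P=np.array(c['pose'])
    h,w=d.shape;g=np.stack(np.meshgrid(np.arange(w),np.arange(h)),-1).reshape(-1,1,2).astype(float)
    u=cv2.undistortPoints(g,K,D).reshape(-1,2);z=d.reshape(-1)
    p=np.c_[u[:,0]*z,-u[:,1]*z,-z]@P[:3,:3].T+P[:3,3]
    return p.reshape(h,w,3)
E
python3 - <<'E'
from h import *
for n in('top','side'):
    im,d,c=snap(n,n+'0.png');print(n,np.round(c['pose'],3).tolist(),c['intrinsics'],c['dist_coeffs'])
print(r.get_state())
E
```

```text
top [[0.017, 0.983, -0.182, 0.408], [-1.0, 0.017, -0.005, -0.168], [-0.002, 0.182, 0.983, 1.262], [0.0, 0.0, 0.0, 1.0]] [[514.79776462   0.         320.56842486]
 [  0.         514.79776462 201.95538551]
 [  0.           0.           1.        ]] [-0.08723602  0.          0.          0.          0.        ]
side [[0.994, 0.032, -0.101, 0.519], [-0.104, 0.464, -0.88, -0.999], [0.018, 0.885, 0.465, 0.52], [0.0, 0.0, 0.0, 1.0]] [[425.1836883    0.         315.07035955]
 [  0.         425.1836883  197.59733623]
 [  0.           0.           1.        ]] [-0.03135057  0.          0.          0.          0.        ]
{'clock': 0.1, 'q': array([ 1.34578659,  0.68985647, -0.19455521,  1.56620656,  0.15730272,
        0.90251029, -0.2151211 ]), 'qd': array([-0.00136863, -0.0019819 ,  0.00013921, -0.00191404, -0.00026447,
        0.00047244, -0.00072351]), 'joint_torque': array([-3.32703494e-03, -5.28506148e+01, -1.27169397e+00, -1.53838152e+01,
       -5.26340038e-02,  1.97085916e-03,  3.56701514e-05]), 'tool_pos': array([ 0.15979113, -0.60365866,  0.23802729]), 'eef_rot': array([ 9.91633399e-01,  1.29083583e-01, -1.52166426e-04, -7.79112955e-04]), 'contact_force': array([-0.58674964,  0.13857949,  0.391451  ]), 'moment': array([-0.0151827 ,  0.00860449,  0.02680663]), 'finger_force': 0.0, 'opening': 1.0045749418202343}
```

View pics/top0.png

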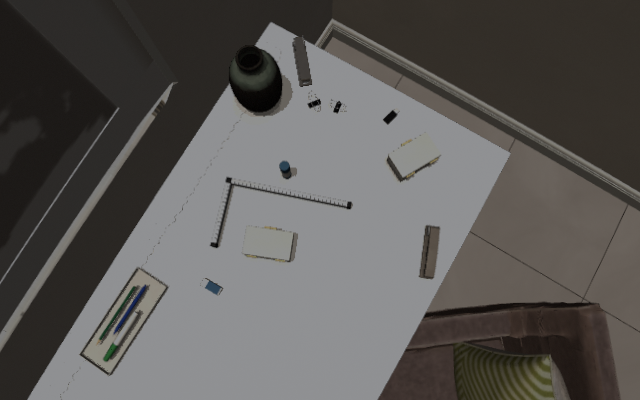

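View pics/side0.png

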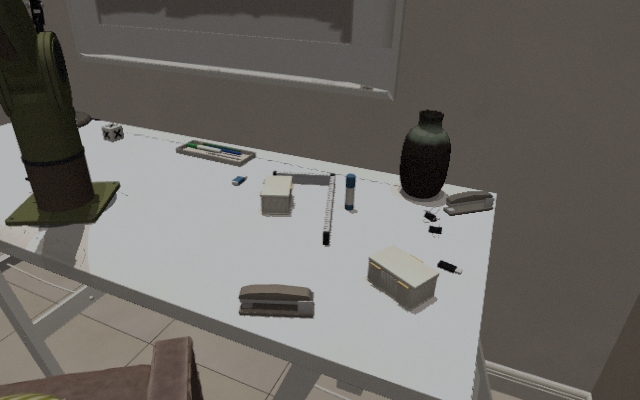

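The top view shows the gauge corner near (229,181), its long rail running to (350,205) and its short rail to (214,244). The near box is at (269,244), the glue stick at (286,170), the eraser at (213,287) and the near stapler at (430,252). The side view agrees with this layout.

Run:
```python
from h import *
im,d,c=snap('top');p=pts(c,d)
crop=im[150:310,190:450];cv2.imwrite('pics/crop.png',cv2.resize(np.clip(crop*1.3,0,255).astype('uint8'),None,fx=3,fy=3,interpolation=cv2.INTER_CUBIC))
print('desk z',[round(float(p[v,u,2]),4) for v,u in((270,250),(215,320),(300,330))])
hsv=cv2.cvtColor(im,cv2.COLOR_BGR2HSV)
for v,u in((244,269),(235,260),(220,300),(290,300)):print(im[v,u],hsv[v,u],p[v,u].round(4))
z=p[...,2];m=((z>.012)&(z<.12)&(d>0)).astype('uint8')
n,l,s,ce=cv2.connectedComponentsWithStats(m)
for i in range(1,n):
    if s[i,4]>40:
        q=p[l==i];rc=cv2.minAreaRect(q[:,:2].astype('float32')*1000)
        print(s[i],np.round(np.median(q,0),4),rc, q[:,2].max().round(3))
```

```text
desk z [0.0028, -0.0012, -0.0013]
[140 145 143] [ 42   9 145] [ 0.5283 -0.0428  0.0585]
[141 145 144] [ 38   7 145] [ 0.5493 -0.0207  0.0571]
[147 145 144] [110   5 147] [ 0.5942 -0.1118  0.0062]
[146 144 143] [110   5 146] [ 0.4237 -0.1157  0.003 ]
[   0    0  264  395 8610] [0.6445 0.3206 0.0667] ((672.0642700195312, 305.9793395996094), (8.809207916259766, 1202.424560546875), 59.9954719543457) 0.12
[ 533    0  107   59 2510] [ 1.1256 -0.8912  0.0583] ((1134.394775390625, -878.2568969726562), (326.05548095703125, 15.958640098571777), 60.14897537231445) 0.12
[292  35  18  50 461] [ 1.0028 -0.1065  0.0464] ((1010.4618530273438, -105.43644714355469), (127.77853393554688, 31.544300079345703), 10.712079048156738) 0.054
[240  55  20  13 187] [0.9733 0.0173 0.0934] ((971.62939453125, 16.991085052490234), (8.2445707321167, 48.29843521118164), 18.094926834106445) 0.12
[232  73  50  40 555] [ 0.8672 -0.0182  0.0891] ((885.5009765625, -12.675506591796875), (52.968345642089844, 121.62034606933594), 20.211999893188477) 0.12
[ 387  132   54   50 1433] [ 0.7479 -0.384   0.0552] ((752.3045654296875
[... 1251 characters left out ...]
3.0487670898438), (223.03866577148438, 91.00836944580078), 8.414994239807129) 0.092
[103 311  36  50 356] [0.305  0.3062 0.0306] ((305.377197265625, 308.1460876464844), (17.148113250732422, 132.82894897460938), 59.58818817138672) 0.042
[111 325  31  46  63] [0.2763 0.2987 0.0158] ((277.5770263671875, 296.150390625), (5.012083053588867, 126.37681579589844), 58.71092987060547) 0.021
[ 79 347  32  29  64] [0.2336 0.3728 0.0159] ((237.30299377441406, 372.4493408203125), (92.28950500488281, 23.46641731262207), 49.613155364990234) 0.023
[ 498  353   73   47 2611] [ 0.2259 -0.6456  0.077 ] ((232.87789916992188, -668.6959228515625), (113.80575561523438, 161.16297912597656), 0.9159811735153198) 0.114
```

View pics/crop.png

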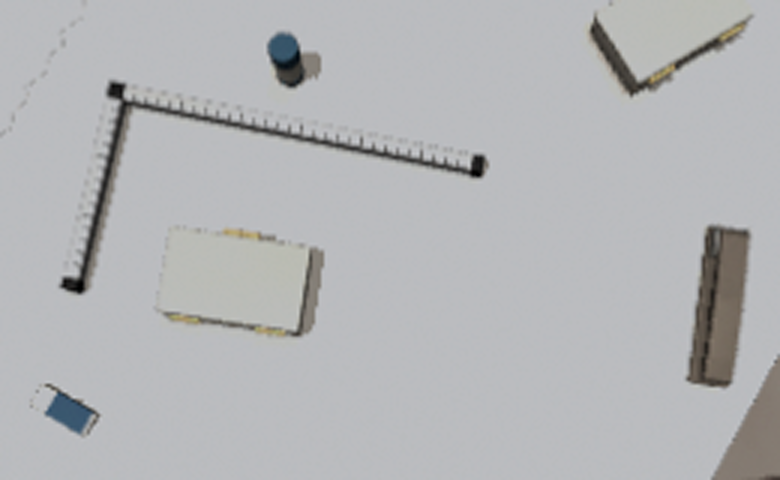

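The crop shows the gauge caps at about (116,90), (478,165) and (74,284). The box has its brass lip facing the long rail at (245,233) and its two hinges on the robot's side. The box is skewed slightly, by a few degrees, from the gauge.

```bash
cat >> h.py <<'E'
def box(im,c):
    a=im.astype(int);m=((a[...,1]-a[...,0]>=2)&(a[...,1]>100)).astype('uint8')
    m=cv2.morphologyEx(m,cv2.MORPH_OPEN,np.ones((3,3)));n,l,s,ce=cv2.connectedComponentsWithStats(m)
    out=[]
    for i in range(1,n):
        if s[i,4]>700 and 150<ce[i,0]<360 and 150<ce[i,1]<330:
            k=cv2.findContours((l==i).astype('uint8'),cv2.RETR_EXTERNAL,cv2.CHAIN_APPROX_NONE)[0][0].reshape(-1,2)
            out.append(cv2.minAreaRect((ray(c,k,.055)[:,:2]*1000).astype('float32')))
    return out
E
python3 - <<'E'
from h import *
im,d,c=snap('top');print(box(im,c))
# gauge caps: dark blobs
g=cv2.cvtColor(im,cv2.COLOR_BGR2GRAY)
for (u,v) in((229,180),(349,205),(214.5,244.5)):
    u,v=int(u),int(v);w=g[v-7:v+8,u-7:u+8];ys,xs=np.nonzero(w<45)
    print((u,v),len(xs),ray(c,[[u-7+xs.mean(),v-7+ys.mean()]],.03)[0].round(4)*1000,'rect',cv2.minAreaRect((ray(c,np.c_[u-7+xs,v-7+ys],.03)[:,:2]*1000).astype('float32')))
# rail tops by depth
p=pts(c,d)
def band(a,b):
    k=np.zeros(g.shape,'uint8');cv2.line(k,a,b,1,9);q=p[(k>0)&(d>0)&(p[...,2]>.024)&(p[...,2]<.04)][:,:2]*1000
    f=cv2.fitLine(q.astype('float32'),cv2.DIST_HUBER,0,.01,.01).ravel();n=np.array([-f[1],f[0]]);e=(q-f[2:])@n
    print(f.round(3),np.degrees(np.arctan2(f[1],f[0])).round(2),np.percentile(e,[2,50,98]).round(1),len(q))
band((240,183),(340,203));band((227,190),(217,236))
E
```

```text
[((528.67724609375, -37.69208908081055), (112.28705596923828, 87.47167205810547), 82.79512023925781)]
(229, 180) 28 [683.4  63.8  30. ] rect ((681.2572021484375, 63.096168518066406), (25.03830909729004, 12.049091339111328), 28.586929321289062)
(349, 205) 25 [ 628.9 -229.5   30. ] rect ((629.4467163085938, -223.81565856933594), (14.89234447479248, 19.446630477905273), 0.3864622116088867)
(214, 244) 32 [529.8  90.7  30. ] rect ((534.298828125, 92.10762786865234), (15.635433197021484, 24.51253318786621), 83.37828826904297)
[ 1.8200e-01  9.8300e-01  6.5918e+02 -8.6886e+01] 79.53 [-6.5  0.   5.7] 569
[ 9.8300e-01 -1.8300e-01  6.0624e+02  8.1319e+01] -10.55 [-5.4 -0.   6.9] 295
```

Request:
step_arm(
  series=[
    [15,29,0,0,0,-0.022,0.3],
    [15,29,0,0,0,-0.022,0.3],
    [15,29,0,0,0,-0.022,0.3],
    [15,29,0,0,0,-0.022,0.3],
    [15,29,0,0,0,-0.022,0.3],
    [15,29,0,0,0,-0.022,0.3],
    [15,29,0,0,0,-0.022,0.3],
    [15,29,0,0,0,-0.022,0.3],
    [15,29,0,0,0,-0.022,0.3],
    [15,29,0,0,0,-0.022,0.3],
    [15,29,0,0,0,-0.022,0.3],
    [15,29,0,0,0,-0.022,0.3],
    [15,29,0,0,0,-0.022,0.3],
    [15,29,0,0,0,-0.022,0.3],
    [15,29,0,0,0,-0.022,0.3],
    [15,29,0,0,0,-0.022,0.3],
    [15,29,0,0,0,-0.022,0.3],
    [15,29,0,0,0,-0.022,0.3],
    [15,29,0,0,0,-0.022,0.3],
    [15,29,0,0,0,-0.022,0.3],
  ],
)

```text
clock: 2.2
tool_pos: [0.4605, -0.0228, 0.2387]
eef_rot: [0.996, -0.091, 0.0, 0.0]
contact_force: [0.7, -1.2, 0.5]
opening: 0.701
finger_force: 0.0
```

Request:
step_arm(
  series=[
    [0,0,-20,0,0,0,0.3],
    [0,0,-20,0,0,0,0.3],
    [0,0,-20,0,0,0,0.3],
    [0,0,-20,0,0,0,0.3],
    [0,0,-20,0,0,0,0.3],
    [0,0,-20,0,0,0,0.3],
    [0,0,-20,0,0,0,0.3],
    [0,0,-20,0,0,0,0.3],
    [0,0,-20,0,0,0,0.3],
    [0,0,-20,0,0,0,0.3],
    [0,0,-10,0,0,0,0.3],
    [0,0,-10,0,0,0,0.3],
    [0,0,0,0,0,0,0.3],
  ],
)

```text
clock: 3.5
tool_pos: [0.4616, -0.0242, 0.0193]
eef_rot: [0.996, -0.09, -0.002, 0.0]
contact_force: [-0.5, -0.6, 0.3]
opening: 0.697
finger_force: 0.0
```

Run:
```python
from h import *
im,d,c=snap('top');print(box(im,c))
im2,_,_=snap('side');cv2.imwrite('pics/a.png',np.vstack([im[150:310,190:450],im2[100:260,160:420]]).repeat(2,0).repeat(2,1)[:600])
```

```text
[((536.6342163085938, -38.38957977294922), (112.73892211914062, 71.70552062988281), 81.63886260986328), ((362.87286376953125, -106.58969116210938), (94.42689514160156, 387.317626953125), 82.64647674560547)]
```

View pics/a.png

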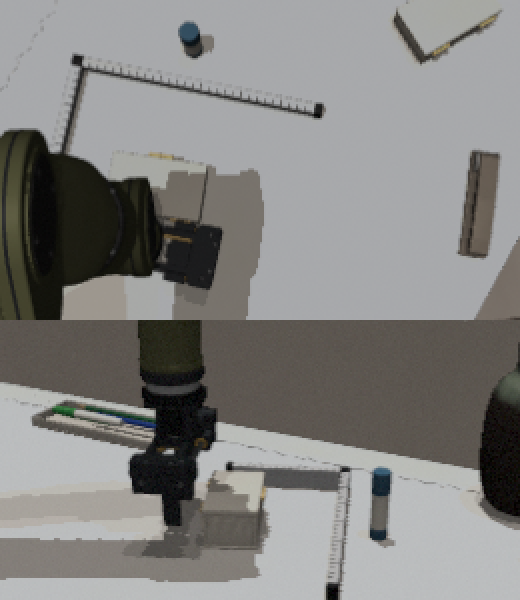

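The view shows the open fingertips just behind the hinged back of the box, about 25 mm short of it. Everything else is clear, so I start the push.

Request:
step_arm(
  series=[
    [6.9,-1.3,0,0,0,0,0.3],
    [6.9,-1.3,0,0,0,0,0.3],
    [6.9,-1.3,0,0,0,0,0.3],
    [6.9,-1.3,0,0,0,0,0.3],
    [6.9,-1.3,0,0,0,0,0.3],
    [6.9,-1.3,0,0,0,0,0.3],
    [6.9,-1.3,0,0,0,0,0.3],
    [6.9,-1.3,0,0,0,0,0.3],
    [6.9,-1.3,0,0,0,0,0.3],
    [6.9,-1.3,0,0,0,0,0.3],
    [6.9,-1.3,0,0,0,0,0.3],
    [6.9,-1.3,0,0,0,0,0.3],
    [6.9,-1.3,0,0,0,0,0.3],
    [6.9,-1.3,0,0,0,0,0.3],
    [6.9,-1.3,0,0,0,0,0.3],
  ],
)

```text
clock: 5.1
tool_pos: [0.5634, -0.044, 0.0197]
eef_rot: [0.996, -0.091, -0.003, 0.0]
contact_force: [-5.6, 0.8, 3.8]
opening: 0.694
finger_force: 2.5
```

Request:
step_arm(
  series=[
    [3,-0.5,0,0,0,0,0.3],
    [3,-0.6,0,0,0,0,0.3],
    [3,-0.5,0,0,0,0,0.3],
    [3,-0.6,0,0,0,0,0.3],
    [3,-0.6,0,0,0,0,0.3],
    [2,-0.4,0,0,0,0,0.3],
  ],
)

```text
clock: 5.7
tool_pos: [0.5818, -0.0469, 0.0197]
eef_rot: [0.996, -0.091, -0.002, 0.0]
contact_force: [-6.8, 1.6, 4.5]
opening: 0.704
finger_force: 3.0
```

Request:
step_arm(
  series=[
    [1,-0.2,0,0,0,0,0.3],
    [1,-0.2,0,0,0,0,0.3],
    [1,-0.2,0,0,0,0,0.3],
  ],
)

```text
clock: 6.0
tool_pos: [0.5816, -0.0469, 0.0197]
eef_rot: [0.996, -0.091, -0.005, -0.0]
contact_force: [-11.5, 2.5, 9.3]
opening: 0.701
finger_force: 5.4
```

Request:
step_arm(
  series=[
    [1,-0.2,0,0,0,0,0.3],
    [1,-0.2,0,0,0,0,0.3],
    [0,0,0,0,0,0,0.3],
  ],
)

```text
clock: 6.3
tool_pos: [0.5816, -0.0469, 0.0196]
eef_rot: [0.996, -0.09, -0.007, -0.0]
contact_force: [-12.1, 3.7, 10.3]
opening: 0.702
finger_force: 6.5
```

Request:
step_arm(
  series=[
    [-10,2,0,0,0,0,0.3],
    [-10,2,0,0,0,0,0.3],
    [-10,1.5,0,0,0,0,1],
    [0,0,30,0,0,0,1],
    [0,0,30,0,0,0,1],
    [0,0,30,0,0,0,1],
    [0,0,30,0,0,0,1],
    [14,-28,0,0,0,0,1],
    [14,-28,0,0,0,0,1],
    [14,-28,0,0,0,0,1],
    [10,-28,0,0,0,0,1],
    [0,0,0,0,0,0,1],
    [0,0,0,0,0,0,1],
  ],
)

```text
clock: 7.6
tool_pos: [0.6099, -0.1553, 0.14]
eef_rot: [0.996, -0.091, -0.0, 0.0]
contact_force: [-0.6, 0.9, 0.3]
opening: 0.006
finger_force: 0.0
```

Run:
```python
from h import *
im,d,c=snap('top');print(box(im,c));s=r.get_state();print(s['tool_pos'],s['opening'])
im2,_,_=snap('side');cv2.imwrite('pics/b.png',np.vstack([im[150:300,190:450],im2[100:250,160:420]]).repeat(2,0).repeat(2,1))
```

```text
[((418.85955810546875, -205.23851013183594), (104.34390258789062, 532.9342041015625), 72.66851043701172)]
[ 0.60956493 -0.15369099  0.13992317] 0.005541299858578582
```

View pics/b.png

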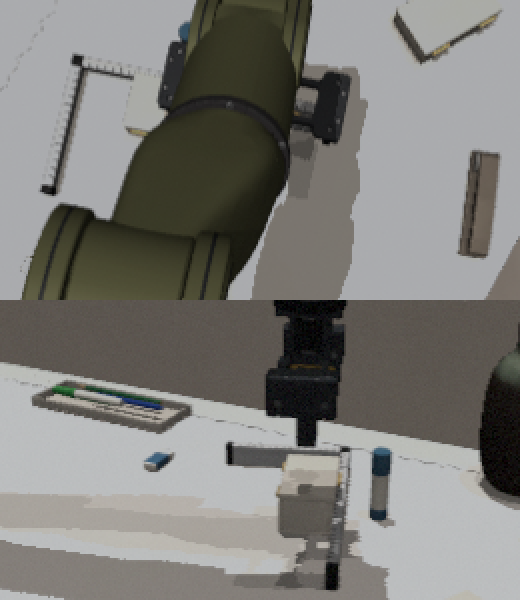

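The box lies against the long rail. The closed fingers are above the clear desk, 27 mm past its free end, and the glue stick is untouched.

Request:
step_arm(
  series=[
    [0,0,-20,0,0,0,1],
    [0,0,-20,0,0,0,1],
    [0,0,-20,0,0,0,1],
    [0,0,-10,0,0,0,1],
    [0,0,-10,0,0,0,1],
    [0,0,-10,0,0,0,1],
    [0,0,-10,0,0,0,1],
    [0,0,-10,0,0,0,1],
    [0,0,-10,0,0,0,1],
    [0,0,0,0,0,0,1],
  ],
)

```text
clock: 8.7
tool_pos: [0.6078, -0.1542, 0.0183]
eef_rot: [0.996, -0.09, -0.003, -0.0]
contact_force: [0.8, 1.0, 0.4]
opening: 0.007
finger_force: 0.0
```

Request:
step_arm(
  series=[
    [1.3,6.9,0,0,0,0,1],
    [1.3,6.9,0,0,0,0,1],
    [1.3,6.9,0,0,0,0,1],
    [1.3,6.9,0,0,0,0,1],
    [1.3,6.9,0,0,0,0,1],
    [1.3,6.9,0,0,0,0,1],
    [1.3,6.9,0,0,0,0,1],
    [1.3,6.9,0,0,0,0,1],
    [1.3,6.9,0,0,0,0,1],
    [1.3,6.9,0,0,0,0,1],
    [1.3,6.9,0,0,0,0,1],
    [1.3,6.9,0,0,0,0,1],
  ],
)

```text
clock: 9.9
tool_pos: [0.6246, -0.0722, 0.0202]
eef_rot: [0.996, -0.091, -0.001, 0.001]
contact_force: [-1.1, -4.7, 4.6]
opening: 0.006
finger_force: 2.9
```

Request:
step_arm(
  series=[
    [0.5,3,0,0,0,0,1],
    [0.6,3,0,0,0,0,1],
  ],
)

```text
clock: 10.1
tool_pos: [0.6257, -0.0663, 0.0202]
eef_rot: [0.996, -0.091, -0.001, 0.001]
contact_force: [-0.8, -5.7, 5.1]
opening: 0.003
finger_force: 3.2
```

Request:
step_arm(
  series=[
    [0.4,2,0,0,0,0,1],
    [0.4,2,0,0,0,0,1],
    [0.2,1,0,0,0,0,1],
    [0.2,1,0,0,0,0,1],
  ],
)

```text
clock: 10.5
tool_pos: [0.6268, -0.0607, 0.0202]
eef_rot: [0.996, -0.091, -0.001, 0.001]
contact_force: [-0.8, -4.9, 4.8]
opening: 0.003
finger_force: 3.1
```

Request:
step_arm(
  series=[
    [0.2,1,0,0,0,0,1],
    [0.2,1,0,0,0,0,1],
    [0.2,1,0,0,0,0,1],
  ],
)

```text
clock: 10.8
tool_pos: [0.627, -0.0596, 0.0202]
eef_rot: [0.996, -0.091, -0.001, 0.002]
contact_force: [-1.6, -10.2, 6.5]
opening: 0.002
finger_force: 5.2
```

Request:
step_arm(
  series=[
    [0.2,1,0,0,0,0,1],
    [0.2,1,0,0,0,0,1],
    [0,0,0,0,0,0,1],
  ],
)

```text
clock: 11.1
tool_pos: [0.6269, -0.0597, 0.0203]
eef_rot: [0.996, -0.092, -0.002, 0.003]
contact_force: [-2.1, -10.3, 6.2]
opening: 0.003
finger_force: 6.0
```

Request:
step_arm(
  series=[
    [-1.8,-10,0,0,0,0,1],
    [-1.8,-10,0,0,0,0,1],
    [-1.8,-10,0,0,0,0,1],
    [-1.8,-10,0,0,0,0,1],
    [0,0,30,0,0,0,1],
    [0,0,30,0,0,0,1],
    [0,0,30,0,0,0,1],
    [0,0,30,0,0,0,1],
    [-17,0,0,0,0,0,0.3],
    [-17,16,0,0,0,0,0.3],
    [-16,16,0,0,0,0,0.3],
    [-16,16,0,0,0,0,0.3],
    [0,20,0,0,0,0,0.3],
    [0,20,0,0,0,0,0.3],
    [0,20,0,0,0,0,0.3],
    [0,20,0,0,0,0,0.3],
    [0,0,0,0,0,0,0.3],
  ],
)

```text
clock: 12.8
tool_pos: [0.5545, 0.0371, 0.1397]
eef_rot: [0.996, -0.088, -0.001, -0.001]
contact_force: [0.5, 0.5, 0.0]
opening: 0.703
finger_force: 0.0
```

Run:
```python
from h import *
im,d,c=snap('top');im2,_,_=snap('side')
s=r.get_state();p=s['tool_pos']*1000;print(p,p[0]*.983-p[1]*.182,p[0]*.182+p[1]*.983)
cv2.imwrite('pics/c.png',np.vstack([im[150:300,190:450],im2[100:250,160:420]]).repeat(2,0).repeat(2,1))
```

```text
[554.47263156  32.72293164 139.77707927] 539.0910232681518 133.0806607418602
```

View pics/c.png

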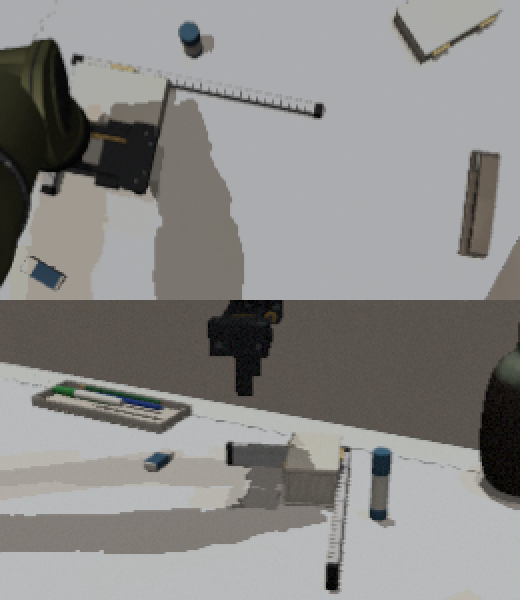

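The box now sits in the corner. I'll press its back once more with narrower fingers that stay clear of the short rail.

Request:
step_arm(
  series=[
    [-1,-6,0,0,0,0,0.5],
    [-1,-6,0,0,0,0,0.5],
    [0,0,-20,0,0,0,0.5],
    [0,0,-20,0,0,0,0.5],
    [0,0,-20,0,0,0,0.5],
    [0,0,-20,0,0,0,0.5],
    [0,0,-20,0,0,0,0.5],
    [0,0,-10,0,0,0,0.5],
    [0,0,-10,0,0,0,0.5],
    [0,0,0,0,0,0,0.5],
    [6.9,-1.3,0,0,0,0,0.5],
    [6.9,-1.3,0,0,0,0,0.5],
    [6.9,-1.3,0,0,0,0,0.5],
    [6.9,-1.3,0,0,0,0,0.5],
  ],
)

```text
clock: 14.3
tool_pos: [0.5815, 0.0159, 0.0204]
eef_rot: [0.996, -0.091, -0.001, 0.0]
contact_force: [-0.1, 0.5, -0.9]
opening: 0.501
finger_force: 0.0
```

Request:
step_arm(
  series=[
    [3,-0.5,0,0,0,0,0.5],
    [3,-0.6,0,0,0,0,0.5],
    [3,-0.5,0,0,0,0,0.5],
    [1,-0.2,0,0,0,0,0.5],
    [1,-0.2,0,0,0,0,0.5],
  ],
)

```text
clock: 14.8
tool_pos: [0.591, 0.0141, 0.0198]
eef_rot: [0.996, -0.09, -0.002, 0.0]
contact_force: [0.2, 0.6, -1.1]
opening: 0.503
finger_force: 0.0
```

Request:
step_arm(
  series=[
    [1,-0.2,0,0,0,0,0.5],
    [1,-0.2,0,0,0,0,0.5],
    [1,-0.2,0,0,0,0,0.5],
    [1,-0.2,0,0,0,0,0.5],
  ],
)

```text
clock: 15.2
tool_pos: [0.5928, 0.0139, 0.0196]
eef_rot: [0.996, -0.09, -0.004, 0.0]
contact_force: [-7.9, 0.9, 5.9]
opening: 0.499
finger_force: 3.8
```

Request:
step_arm(
  series=[
    [1,-0.2,0,0,0,0,0.5],
    [1,-0.2,0,0,0,0,0.5],
    [0,0,0,0,0,0,0.5],
  ],
)

```text
clock: 15.5
tool_pos: [0.5927, 0.0139, 0.0196]
eef_rot: [0.996, -0.09, -0.006, 0.0]
contact_force: [-9.2, 1.8, 8.3]
opening: 0.501
finger_force: 4.9
```

Request:
step_arm(
  series=[
    [-10,2,0,0,0,0,0.5],
    [-10,2,0,0,0,0,0.5],
    [-10,2,0,0,0,0,0.5],
    [-10,2,0,0,0,0,0.5],
    [0,0,30,0,0,0,0.5],
    [0,0,30,0,0,0,0.5],
    [0,0,30,0,0,0,0.5],
    [0,0,30,0,0,0,0.5],
    [0,0,30,0,0,0,0.5],
    [0,0,30,0,0,0,0.5],
    [-20,-30,0,0,0,0,0.5],
    [-20,-30,0,0,0,0,0.5],
    [-20,-30,0,0,0,0,0.5],
    [-20,-30,0,0,0,0,0.5],
    [-10,-30,0,0,0,0,0.5],
    [-10,-30,0,0,0,0,0.5],
    [-10,-30,0,0,0,0,0.5],
    [-10,-30,0,0,0,0,0.5],
    [-10,-30,0,0,0,0,0.5],
    [-10,-30,0,0,0,0,0.5],
  ],
)

```text
clock: 17.5
tool_pos: [0.4174, -0.281, 0.2001]
eef_rot: [0.996, -0.091, -0.0, 0.001]
contact_force: [0.2, 0.1, 0.2]
opening: 0.505
finger_force: 0.0
```

Request:
step_arm(
  series=[
    [-15,-30,0,0,0,0,0.5],
    [-15,-30,0,0,0,0,0.5],
    [-15,-30,0,0,0,0,0.5],
    [-15,-30,0,0,0,0,0.5],
    [-15,-30,0,0,0,0,0.5],
    [-15,-30,0,0,0,0,0.5],
    [0,0,0,0,0,0,0.5],
  ],
)

```text
clock: 18.2
tool_pos: [0.3234, -0.4652, 0.2]
eef_rot: [0.995, -0.095, -0.001, 0.003]
contact_force: [0.1, 0.2, -0.1]
opening: 0.501
finger_force: 0.0
```

Run:
```python
from h import *
im,d,c=snap('top')
print(box(im,c));p=pts(c,d)
for n,(u,v,w,zz) in dict(box=(255,210,60,(.045,.07)),glue=(286,170,14,(.08,.12)),stap=(430,252,32,(.03,.06)),eraser=(212,288,16,(.01,.03))).items():
    q=p[v-w:v+w,u-w:u+w].reshape(-1,3);q=q[(q[:,2]>zz[0])&(q[:,2]<zz[1])]
    if len(q): print(n,cv2.minAreaRect((q[:,:2]*1000).astype('float32')),len(q))
i2,_,_=snap('side')
a=cv2.resize(im[160:300,190:320],None,fx=4,fy=4,interpolation=cv2.INTER_CUBIC)
cv2.imwrite('pics/d.png',a);cv2.imwrite('pics/e.png',cv2.resize(i2[140:290,220:420],None,fx=4,fy=4,interpolation=cv2.INTER_CUBIC))
```

```text
[((638.3910522460938, 13.986427307128906), (115.88462829589844, 81.78386688232422), 74.07109069824219)]
box ((641.8743286132812, -9.804542541503906), (100.86387634277344, 172.25746154785156), 11.134233474731445) 1407
glue ((710.9904174804688, -75.17073822021484), (23.421890258789062, 23.503591537475586), 35.59152603149414) 91
stap ((520.803466796875, -427.44049072265625), (25.726537704467773, 126.54009246826172), 81.0904769897461) 514
eraser ((428.09869384765625, 98.69468688964844), (51.230506896972656, 20.54734230041504), 59.10081481933594) 151
```

View pics/d.png

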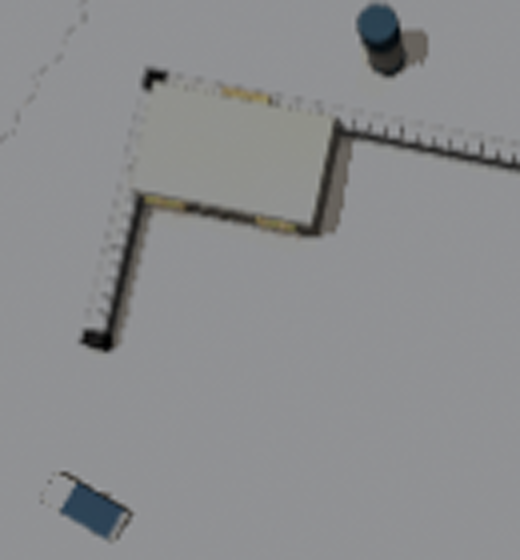

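View pics/e.png

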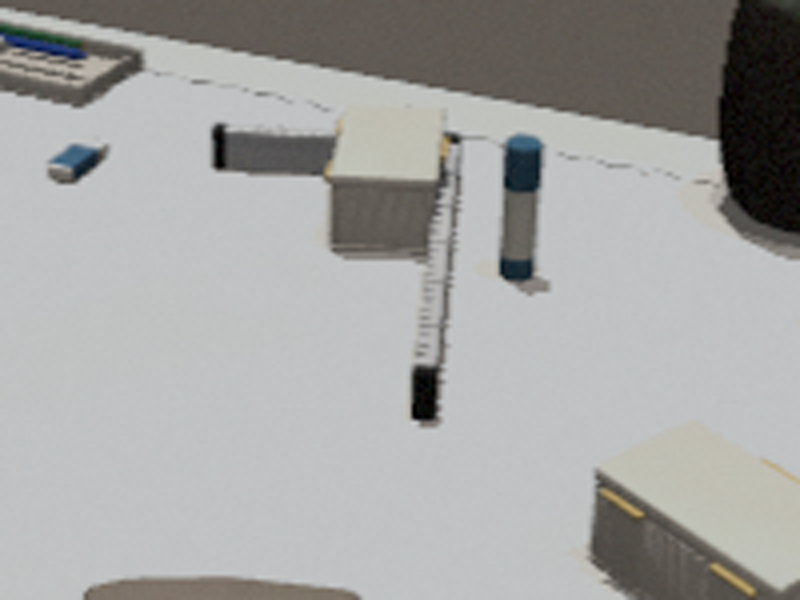

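Both views show the box in the corner with its lip over the long rail and its end along the short rail. The bystanders have not moved. I'll check the alignment numerically.

Run:
```python
from h import *
im,d,c=snap('top');p=pts(c,d)
k=np.zeros(d.shape,bool);k[170:225,215:285]=1
q=p[k&(p[...,2]>.045)&(p[...,2]<.07)]
G=np.c_[q[:,0]*983-q[:,1]*182-657.8,q[:,0]*182+q[:,1]*983-184.3]
def edge(ax,lo,hi,sgn):
    o=1-ax;b=np.arange(lo,hi,5);e=[]
    for t in b:
        s=G[(G[:,o]>=t)&(G[:,o]<t+5),ax]
        e.append((sgn*s).max()*sgn if len(s) else np.nan)
    e=np.array(e);m=~np.isnan(e);f=np.polyfit(b[m]+2.5,e[m],1);print(ax,sgn,e.round(1),'slope deg',np.degrees(f[0]).round(2),'mean',np.nanmean(e).round(1))
edge(0,-105,-5,-1);edge(0,-105,-5,1);edge(1,-60,-5,-1);edge(1,-60,-5,1)
```

```text
0 -1 [-69.3 -68.6 -69.5 -68.4 -68.5 -69.9 -64.3 -65.2 -65.6 -65.9 -65.5 -65.7
 -66.2 -65.5 -68.9 -69.9 -68.7 -69.6 -69.6 -66.3] slope deg 0.12 mean -67.6
0 1 [ 2.6  1.9  2.3  0.7  2.6  2.2  2.2  6.7  7.1  5.1  7.9  5.5  7.1  1.1
  2.7 -0.5 -2.9  0.6 -2.   0.7] slope deg -1.83 mean 2.7
1 -1 [-111.2 -111.7 -111.1 -110.8 -111.1 -110.8 -111.3 -111.  -111.  -111.6
 -110.7] slope deg 0.3 mean -111.1
1 1 [ 1.5  1.1  2.7  0.4  2.4  0.4  1.5  0.5  1.4 -0.3  1.4] slope deg -1.2 mean 1.2
```

```bash
python3 -c "
from plant import r
print(r.finish_job())"
```

```text
the job is handed in; nothing more can be done
None
```

The job is handed in: the box sits flush in the gauge corner to within about 1 mm and 0.3°, its lip overhangs the long rail by about 7 mm, the glue stick, stapler and eraser have not moved, and the hand is clear.

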